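# Take the inspection stack apart

## Robot

A 6-joint arm with a two-finger parallel gripper is mounted at the origin on the work surface. World frame = base frame: x ahead of the robot, y to its left, z up, the work surface at z = 0. Lengths are in m, angles in degrees, forces in N, time in s.
With the tool pointing down it reaches from about 0.225 to 0.725 m from the base axis. Payload 3.1 kg.
Tool frame: the origin (TCP) lies midway between the tips of the shut fingers; the grasp point (between the pads) lies 19 mm behind it (manip.tcp_to_grasp is the z of the grasp point in the tool frame, in m); z points along the fingers, y is the line along which they close (so a half turn about z gives the same grasp; the last joint's range is limited). The gripper opens to 85 mm and grips with 20 to 120 N. Pads are 22 mm wide; open, the fingers measure 114 mm over their backs; the gripper's body (76 mm by 85 mm) begins 54 mm behind the grasp point. The pads swing forward as they close: fully open they stand 13 mm farther back than shut.
Start: joints at [-77.624, 2.75, 5.684, 92.934, 0, 82.678], TCP at [0.177, -0.494, 0.231] pointing down, gripper open.
Joint ranges: [-166.93, 166.93], [-56.73, 111.36], [-69.38, 81.34], [-121.58, 131.49], [-85.45, 84.26], [-180, 180]. Speed limits (degrees/s): [159.86, 159.86, 180, 180, 180, 180].

## Interface

Orientations are given as [roll, pitch, yaw] about the fixed x, y, z axes, in that order (R = Rz(yaw) Ry(pitch) Rx(roll)).
In Python, from plant import manip gives the robot as it stands. Calls block until the motion is done:
- manip.reach(position, orientation): joint-space move of the TCP to a pose.
- manip.move_linear(position, ori=None, speed=0.15): straight line of the TCP; ori=None keeps the orientation; speed is the mean speed in m/s.
- manip.set_joints(angles): joint-space move.
- manip.release() and manip.close_gripper(strength=None): open the fingers fully, or close them until they stop; strength is the grip in N (None keeps the last).
- manip.hold(seconds).
- manip.solve_ik(position, orientation): joint angles nearest the present ones, or None.
- manip.get_image(name): name is "side" or "top"; returns a dict with "frame" (384x512x3 uint8, red, green, blue), "fx", "fy", "cx", "cy" (pixels), "dist_coeffs" ([k1, k2, p1, p2, k3] as OpenCV has them; the pictures are not rectified), "rvec" (rotation vector, rad) and "tvec" (3), from world to camera coordinates, as OpenCV has them. Camera axes: x right, y down, z forward; pixel columns grow to the right and rows downward; lengths in m; the calibration is good to about 2 mm. A picture is of the moment at which its call begins. There is no depth.
A pose or a line that the arm cannot do raises manip.Unreachable and nothing moves.
- manip.job_done(): hands the job in; it is judged then, once.
Readings, each from a call of its own:
- manip.get_t(): time.
- manip.get_joints(): joint angles.
- manip.get_joint_velocities(): joint speeds.
- manip.get_effort(): joint torques, N m.
- manip.get_ee_pos(): TCP position.
- manip.get_tcp_rot(): TCP orientation.
- manip.get_ft_force(): force on the tool from outside, world axes, zero at the start.
- manip.get_torque(): the same for the moment, N m.
- manip.get_grip_width(): opening from 0.0 (shut) to 1.0 (fully open).
- manip.get_finger_force(): force on a finger pad.
Only numpy, scipy, OpenCV 4.12 (cv2) and the standard library are available. Lean on these libraries where they do the work, as an engineer would, in place of code of your own. Each camera call takes 0.05 s, during which the arm holds its last target. There are 200 camera calls.

## Task

Take the stack apart from the top down, one piece at a time, lifting each straight off and setting it gently, upright and centred, on its own place: the brass-mounted optical flat on the white window of the light box, the black step ring over the orange post and down onto its disc, the ribbed chrome tube on the round blue pad, and last the white tile on the cork board with its long side along the board's. Do not let anything drop or fall, leave the light box's switch and the small lens with the red ring as they are, and let go of everything at the end.

Things in the scene. Friction and masses are not known exactly. Their poses are not given: they have to be found in the camera images.
- flat_center (a point): Centre (half-way up) of the smoky quartz optical flat in its brass cell: a brass disc 36 mm in diameter and 20 mm high with a dark brown glass face on top; z up. At the start it is the top of the stack, standing loose on the step ring. About 110 g.
- stepring_center (a point): Centre (half-way up) of the black aluminium step ring: 48 mm outside, 30 mm inside diameter, 14 mm high; z up. At the start it is nested on the macro tube, around the tube's 8 mm high, 26 mm wide spigot, so it must be lifted straight up before it can go sideways. About 40 g.
- tube_center (a point): Centre of the ribbed body of the chrome macro tube, 17 mm above its underside: body 58 mm in diameter and 34 mm high, with a spigot 26 mm wide and 8 mm high on top (42 mm in all); z up. At the start it stands on the tile under the step ring. About 160 g.
- tile_center (a point): Centre (half-way up) of the white ceramic calibration tile: 100 mm along its x, 64 mm along its y, 15 mm thick; z up. At the start it lies flat on the counter (z = 0) as the bottom of the stack. About 220 g.
- window (a point): Place for the optical flat: centre of the white window (92 x 84 mm) in the flat top of the fixed grey light box, on its surface 45 mm above the counter. z up; the box is 120 mm along x, 140 mm along y. The window's centre lies 20 mm to -y of the box's centre; the toggle switch stands on the same top, 66 mm to +y of the window's centre: a base 36 x 26 mm and a lever whose tip is about 34 mm above the box's top.
- post_foot (a point): Place for the step ring: the fixed orange ring post, a disc 80 mm in diameter and 6 mm thick with an upright post 14 mm in diameter in its middle that rises 21 mm above the disc (tapered tip). The point is on the disc's top surface, on the post's axis; z up.
- bluepad_top (a point): Place for the macro tube: centre of the top surface of the fixed round blue felt pad, 90 mm in diameter, 5 mm thick; z up.
- cork_top (a point): Place for the tile: centre of the top surface of the fixed rectangular cork board, 130 mm along its x, 94 mm along its y, 6 mm thick; z up.
- toggle (a joint): The small red toggle switch on the light box, 0 as it is found, growing to 0.8 rad as it is pushed over towards the box's +x; it stays where it is left, and is to be left alone.
- primelens_center (a point): Centre of a small black lens with a red ring, 50 mm in diameter and 38 mm high, standing loose on the counter; to be left where it is.
There are look-alikes about, which are no part of the job. Of the things shaped like the part that bears cork_top, the cork one is meant.

How it is judged:
By the outcome, as a careful person would: the job done as asked, in the order asked, and still so for the second after the job is handed in, with the robot touching nothing.
It also fails if it takes over 123 s, if anything falls off the work surface, if the arm or the gripper's body presses on something with over 40 N, if the wrist force passes 120 N, or if a joint passes its speed limit or range.

## Working session

There is one attempt and no reset: what is moved stays moved. The work goes in short steps, each a Python script; the robot and the scene stay as the last script left them, time stands still between calls to the robot, and variables do not carry over. Pictures are saved under pics/ and viewed, at most 14 in all, crops included, and the job is handed in when it is done.

```bash
mkdir -p pics; cat > h.py <<'E'
import numpy as np, cv2
from plant import manip
def cam(n):
    d=manip.get_image(n); K=np.array([[d['fx'],0,d['cx']],[0,d['fy'],d['cy']],[0,0,1.]])
    return d['frame'],K,np.array(d['dist_coeffs'],float),np.array(d['rvec'],float),np.array(d['tvec'],float)
def ray(c,px):
    _,K,D,r,t=c; R=cv2.Rodrigues(r)[0]
    u=cv2.undistortPoints(np.array(px,float).reshape(-1,1,2),K,D).reshape(-1,2)
    d=np.c_[u,np.ones(len(u))]@R; return -R.T@t.ravel(),d
def plane(c,px,z):
    o,d=ray(c,px); return o+d*((z-o[2])/d[:,2])[:,None]
def proj(c,P):
    return cv2.projectPoints(np.array(P,float).reshape(-1,3),c[3],c[4],c[1],c[2])[0].reshape(-1,2)
def save(c,name,crop=None,s=1.5):
    f=c[0]
    if crop: x0,y0,x1,y1=crop; f=f[y0:y1,x0:x1]
    cv2.imwrite('pics/'+name,cv2.resize(f[:,:,::-1],None,fx=s,fy=s,interpolation=cv2.INTER_CUBIC))
E
python3 - <<'E'
from h import *
for n in('top','side'):
    c=cam(n); save(c,n+'0.png'); R=cv2.Rodrigues(c[3])[0]; print(n,-R.T@c[4].ravel(),R[2],c[1][0,0])
    np.save('pics/'+n+'0.npy',np.array(c,dtype=object),allow_pickle=True)
print(manip.tcp_to_grasp,manip.get_tcp_rot(),manip.get_t(),manip.get_grip_width())
E
```

```text
top [ 0.27161067 -0.05110512  1.22949866] [ 0.13261571 -0.01275724 -0.99108543] 355.45077807232724
side [0.03718119 0.63100831 0.97460582] [ 0.33248548 -0.57601543 -0.74676611] 455.7897387819234
-0.0187 [-1.79879040e+02 -1.59708136e-02  1.96969959e+01] 0.1 1.0015398273470169
```

View pics/top0.png

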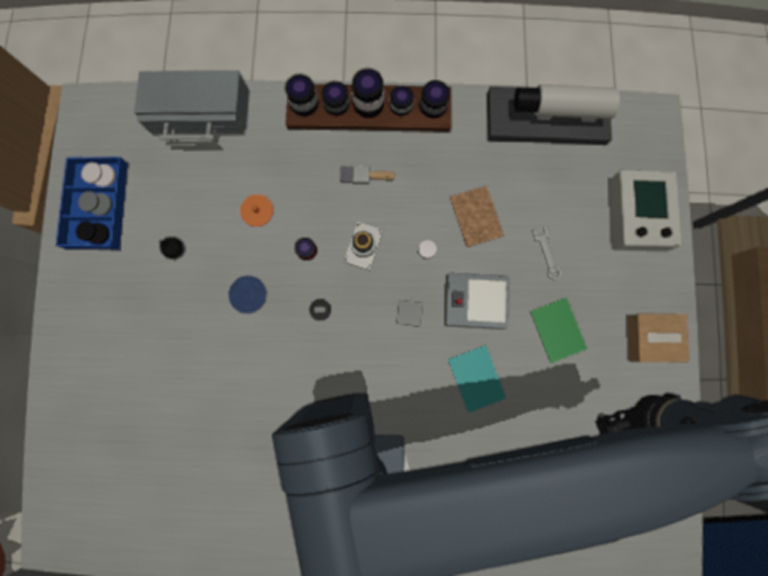

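View pics/side0.png

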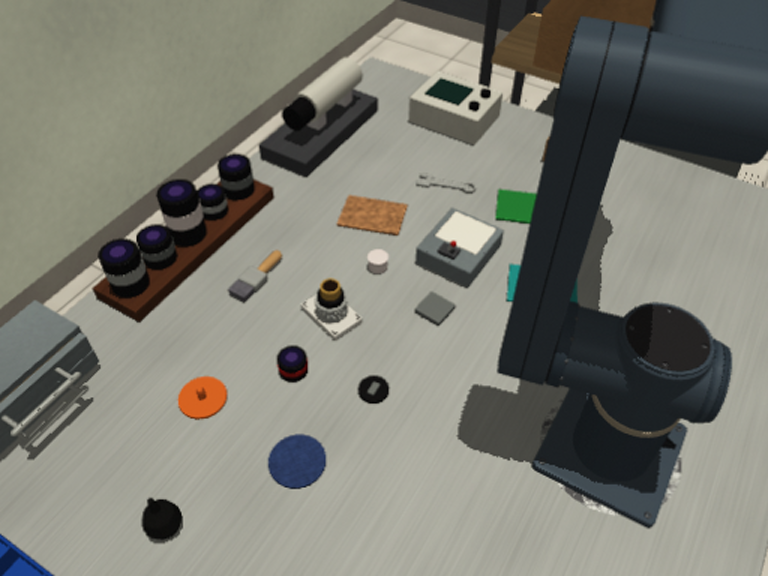

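Top view at 1.5x: stack (363,243), orange post (257,211), blue pad (248,294), cork (477,215), and light box with window (487,300) and switch (459,299). Look-alikes:
- Boards: green (558,330) and teal (477,378).
- For the flat, ring or tube: white cap (428,249), black cap (320,310), red-ring lens (305,248), rack lenses at the back, and discs in the blue tray.
- Grey square (410,313).

By its description, the stack is the brass piece on black, chrome and a white tile.

```bash
cat > meas.py <<'E'
from h import *
def mask(f,kind):
    h=cv2.cvtColor(f,cv2.COLOR_RGB2HSV); H,S,V=[h[:,:,i].astype(int) for i in range(3)]
    return {'orange':(H<14)&(S>180)&(V>120),'blue':(H>105)&(H<125)&(S>90)&(V>50),
     'cork':(H>5)&(H<18)&(S>70)&(S<190)&(V>90),'white':(S<45)&(V>195),'brass':(H>8)&(H<28)&(S>80)&(V>40)}[kind].astype(np.uint8)
def blob(c,kind,P,rad=30):
    """largest blob within rad px of the projection of P -> contour px (camera pixels)"""
    p=proj(c,P)[0]; m=mask(c[0],kind); k=np.zeros_like(m); cv2.circle(k,tuple(int(v) for v in p),rad,1,-1)
    n,l,st,ce=cv2.connectedComponentsWithStats(m*k)
    i=1+np.argmax(st[1:,4]); ys,xs=np.nonzero(l==i); return np.c_[xs,ys].astype(float)
def rect(c,px,z):
    w=plane(c,px,z)[:,:2]; (cx,cy),(a,b),an=cv2.minAreaRect((w*1000).astype(np.float32))
    if a<b: a,b,an=b,a,an+90
    return w.mean(0).round(4),(cx/1000,cy/1000),(round(a,1),round(b,1)),round((an+90)%180-90,1)
E
python3 - <<'E'
from meas import *
g={}
t,s=[tuple(np.load(f'pics/{n}0.npy',allow_pickle=True)) for n in('top','side')]
fix=lambda c:(c[0].astype(np.uint8),c[1].astype(float),c[2].astype(float),c[3].astype(float),c[4].astype(float))
t,s=fix(t),fix(s)
T={'orange':((257,211),.006),'blue':((248,294),.005),'cork':((477,215),.006),'white':((487,300),.045),'brass':((363,240),.083)}
for k,(p,z) in T.items():
    P=plane(t,np.array(p)/1.5,z)[0]
    for n,c in(('top',t),('side',s)):
        px=blob(c,k,P,36 if n=='top' else 48); print(k,n,len(px),*rect(c,px,z))
P=plane(t,np.array((363,243))/1.5,.015)[0]
for n,c in(('top',t),('side',s)):
    px=blob(c,'white',P,30); print('tile',n,len(px),*rect(c,px,.015))
P=plane(t,np.array((305,248))/1.5,.038)[0];print('lens',P)
save(t,'st.png',(215,135,275,195),6);save(s,'ss.png',(190,175,250,235),6)
a=cv2.imread('pics/st.png');b=cv2.imread('pics/ss.png');cv2.imwrite('pics/stack.png',np.hstack([a,b]))
E
```

```text
orange top 5 [0.6094 0.262 ] (0.6074222412109375, 0.26204336547851564) (10.0, 7.9) -42.2
orange side 668 [0.6083 0.2639] (0.6087713623046875, 0.26319903564453123) (78.7, 75.7) -47.5
blue top 433 [0.4063 0.2735] (0.4061365356445312, 0.2735557556152344) (81.3, 77.1) -88.8
blue side 1045 [0.4078 0.2753] (0.4089558715820312, 0.27426025390625) (86.5, 85.8) 31.3
cork top 899 [ 0.6029 -0.2593] (0.60325146484375, -0.25938848876953124) (128.2, 92.3) 18.3
cork side 886 [ 0.6048 -0.259 ] (0.6050283203125, -0.25974200439453127) (130.7, 98.5) 18.1Traceback (most recent call last):
  File "<stdin>", line 10, in <module>
  File "meas.py", line 10, in blob
    i=1+np.argmax(st[1:,4]); ys,xs=np.nonzero(l==i); return np.c_[xs,ys].astype(float)
        ~~~~~~~~~^^^^^^^^^^
    return _wrapfunc(a, 'argmax', axis=axis, out=out, **kwds)
    return bound(*args, **kwds)
ValueError: attempt to get argmax of an empty sequence
```

```bash
sed -i "s/'orange':(H<14)&(S>180)&(V>120)/'orange':(H<14)\&(S>170)\&(V>90)/; s/'white':(S<45)&(V>195)/'white':(S<60)\&(V>wv)/; s/'blue':(H>105)&(H<125)&(S>90)&(V>50)/'blue':(H>102)\&(H<128)\&(S>70)\&(V>35)/; s/def mask(f,kind)/def mask(f,kind,wv=165)/" meas.py
python3 - <<'E'
from meas import *
t,s=[tuple(np.load(f'pics/{n}0.npy',allow_pickle=True)) for n in('top','side')]
fix=lambda c:(c[0].astype(np.uint8),c[1].astype(float),c[2].astype(float),c[3].astype(float),c[4].astype(float))
t,s=fix(t),fix(s)
hs=lambda c,x,y:cv2.cvtColor(c[0],cv2.COLOR_RGB2HSV)[y,x]
print('win',hs(t,325,200),hs(s,312,153),'tile',hs(t,250,154),hs(t,246,175),hs(s,230,219),'orange',hs(t,165,142),'counter',hs(t,240,200),hs(s,200,230),'boxtop',hs(t,300,212))
T={'orange':((257,211),.006),'blue':((248,294),.005),'white':((487,300),.045),'brass':((363,240),.083)}
for k,(p,z) in T.items():
    P=plane(t,np.array(p)/1.5,z)[0]
    for n,c in(('top',t),('side',s)):
        try: px=blob(c,k,P,36 if n=='top' else 48); print(k,n,len(px),*rect(c,px,z))
        except Exception as e: print(k,n,'none')
P=plane(t,np.array((363,243))/1.5,.015)[0]
for n,c in(('top',t),('side',s)):
    try: px=blob(c,'white',P,30); print('tile',n,len(px),*rect(c,px,.015))
    except Exception as e: print('tile none')
P=plane(t,np.array((305,248))/1.5,.038)[0];print('lens',P)
save(t,'st.png',(210,130,275,195),6);save(s,'ss.png',(190,172,255,237),6)
a=cv2.imread('pics/st.png');b=cv2.imread('pics/ss.png');cv2.imwrite('pics/stack.png',np.hstack([a,b]))
E
```

```text
win [ 23  17 192] [ 24  28 230] tile [ 24  15 172] [ 24  15 171] [ 22  28 176] orange [ 12 174 166] counter [ 25  12 129] [ 30  18 166] boxtop [ 80  13 122]
orange top 284 [0.607  0.2625] (0.6066943359375, 0.2612725830078125) (68.3, 65.3) 46.6
orange side 692 [0.6083 0.2641] (0.60845751953125, 0.2635415344238281) (79.6, 75.7) -47.5
blue top 455 [0.4065 0.2733] (0.40774432373046876, 0.27358987426757814) (81.0, 80.9) 2.8
blue side 1060 [0.4079 0.2754] (0.4085042419433594, 0.27515463256835937) (88.5, 85.6) -55.4
white top 654 [ 0.3972 -0.2752] (0.3971199951171875, -0.27441845703125) (91.3, 81.5) -0.5
white side 778 [ 0.4917 -0.2336] (0.491560791015625, -0.231567138671875) (267.9, 88.4) -74.4
brass top 92 [0.5208 0.0049] (0.52148291015625, 0.004683128356933594) (36.3, 33.6) -88.9
brass side 163 [ 0.5751 -0.1503] (0.5686769409179687, -0.1552382354736328) (82.6, 30.8) 18.1
tile top 100 [0.4914 0.0163] (0.4938760681152344, 0.017125043869018555) (61.0, 30.6) 69.0
tile side 1029 [ 0.5444 -0.0248] (0.540933837890625, -0.012066268920898437) (168.0, 138.9) 87.7
lens [0.51025532 0.13677077 0.038     ]
```

View pics/stack.png

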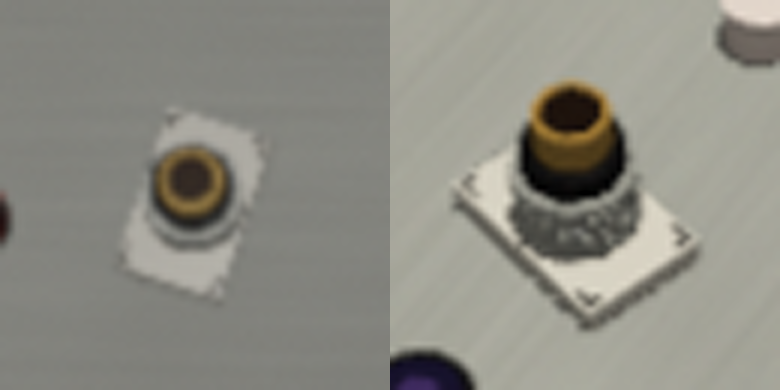

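Crop confirms it: brass flat on black ring, chrome tube and white tile. Face centre is at about (191,179) in the top half and (571,108) in the side half. Tile corners are at (175,110), (265,143), (222,298), (122,262).

```bash
python3 - <<'E'
from meas import *
import meas
t,s=[tuple(np.load(f'pics/{n}0.npy',allow_pickle=True)) for n in('top','side')]
fix=lambda c:(c[0].astype(np.uint8),c[1].astype(float),c[2].astype(float),c[3].astype(float),c[4].astype(float))
t,s=fix(t),fix(s)
ft=np.array([(191,179)])/6+[210,130]-.4; fs=np.array([(571-390,108)])/6+[190,172]-.4
print('flat',plane(t,ft,.083),plane(s,fs,.083))
ct=np.array([(175,110),(265,143),(222,298),(122,262)])/6+[210,130]-.4
cs=np.array([(455-390,188),(585-390,318),(697-390,240)])/6+[190,172]-.4
a=plane(t,ct,.015)[:,:2];b=plane(s,cs,.015)[:,:2];print(a.round(4),a.mean(0),b.round(4),(b[0]+b[2])/2)
y=lambda v:np.degrees(np.arctan2(v[1],v[0]))
print(y(a[0]-a[3]),y(a[1]-a[2]),y(b[0]-b[1]),y(b[2]-b[1]))
# window from side with high threshold
m=mask(s[0],'white',205);meas_p=proj(s,(.397,-.2745,.045))[0]
n,l,st,ce=cv2.connectedComponentsWithStats(m);i=l[int(meas_p[1]),int(meas_p[0])];ys,xs=np.nonzero(l==i)
print('win side',*rect(s,np.c_[xs,ys].astype(float),.045))
for P,yw in(((.52,.005,.0645),90),((.52,.005,.2),90),((.397,-.275,.0465),90),((.6075,.263,.0055),0),((.407,.2745,.006),0),((.604,-.259,.003),18),((.51,0,-.003),-20)):
    print(P,np.round(manip.solve_ik(P,[180,0,yw]),1) if manip.solve_ik(P,[180,0,yw]) is not None else None)
E
```

```text
flat [[0.52334631 0.00493451 0.083     ]] [[0.52660622 0.00308204 0.083     ]]
[[ 0.5793  0.0187]
 [ 0.5606 -0.0343]
 [ 0.4686 -0.0114]
 [ 0.4885  0.0469]] [0.52423718 0.00496538] [[ 0.5815  0.0232]
 [ 0.4891  0.0538]
 [ 0.4709 -0.0088]] [0.52616792 0.00719796]
-17.271110391984543 -13.987215398190187 -18.35480165145003 -106.2670943697463
win side [ 0.3993 -0.2765] (0.399591064453125, -0.27657257080078124) (89.6, 81.1) -2.5
(0.52, 0.005, 0.0645) [ -6.8   3.7 -12.4  73.9   0.   83.2]
(0.52, 0.005, 0.2) [-6.8  1.7  1.  89.3  0.  83.2]
(0.397, -0.275, 0.0465) [-42.7  -1.1 -19.4  71.7   0.   47.3]
(0.6075, 0.263, 0.0055) [  17.6   26.5    8.1   71.7    0.  -162.4]
(0.407, 0.2745, 0.006) [  26.2    2.1  -21.1   66.9    0.  -153.8]
(0.604, -0.259, 0.003) [-29.1  25.9   7.   71.2   0.  132.9]
(0.51, 0, -0.003) [  -7.5    5.4  -18.7   66.     0.  -167.5]
```

```bash
cat >> meas.py <<'E'
def down(p,ori,z,lim=3.0,start=.004):
    """descend to z+start, then 0.5 mm steps until contact force rise or z"""
    manip.move_linear([p[0],p[1],z+start],ori,.12); manip.hold(.15); f0=manip.get_ft_force()[2]; zz=z+start
    while zz>z-.0025:
        zz-=.0005; manip.move_linear([p[0],p[1],zz],ori,.02); f=manip.get_ft_force()[2]
        if f-f0>lim: break
    print('placed z',round(zz,4),'nominal',z,'df',round(float(f-f0),2)); return zz
E
python3 - <<'E'
from meas import *
O=[180,0,90]; x,y=.525,.004
manip.reach([x,y,.17],O)
manip.move_linear([x,y,.0645],None,.12); manip.hold(.1)
print(manip.get_ft_force())
c=cam('side'); P=proj(c,(x,y,.07))[0].astype(int); save(c,'pg.png',(P[0]-65,P[1]-50,P[0]+65,P[1]+50),6)
print(manip.get_t())
E
```

```text
[-0.30939177 -0.38668094  0.63457298]
3.4667
```

View pics/pg.png

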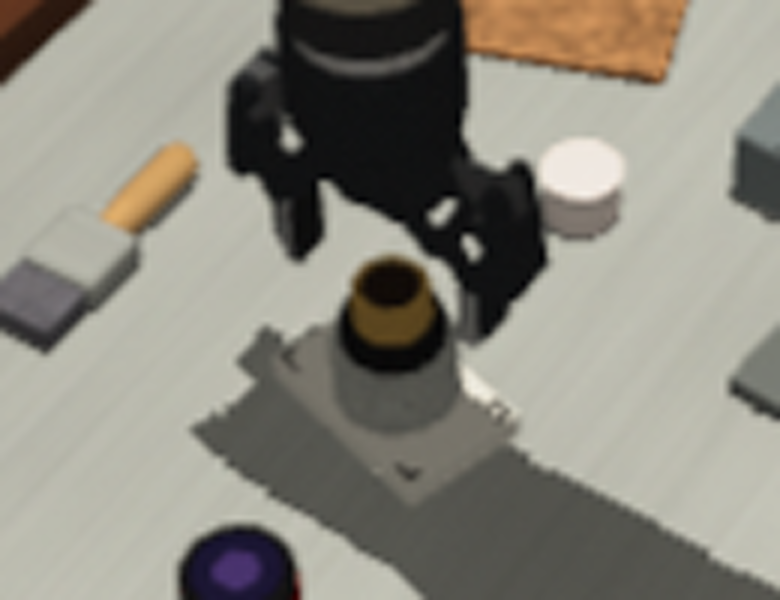

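Fingertips at (297,255) and (483,335) straddle the flat at (392,300), well centred. I'll grip it.

```bash
python3 - <<'E'
from meas import *
O=[180,0,90]; x,y=.525,.004
manip.close_gripper(25); manip.hold(.2); print(manip.get_grip_width()*85,manip.get_finger_force(),manip.get_ft_force())
manip.move_linear([x,y,.15],None,.1); manip.hold(.2);print(manip.get_grip_width()*85,manip.get_ft_force(),manip.get_t())
c=cam('side'); P=proj(c,(x,y,.12))[0].astype(int); save(c,'p1.png',(P[0]-65,P[1]-50,P[0]+65,P[1]+50),6)
E
```

```text
34.79119470428897 25.12514054775238 [ 0.83839119 -0.30019176  2.38164124]
34.56717697751081 [ 0.38257644 -0.69148442 -1.62741019] 5.3833
```

View pics/p1.png

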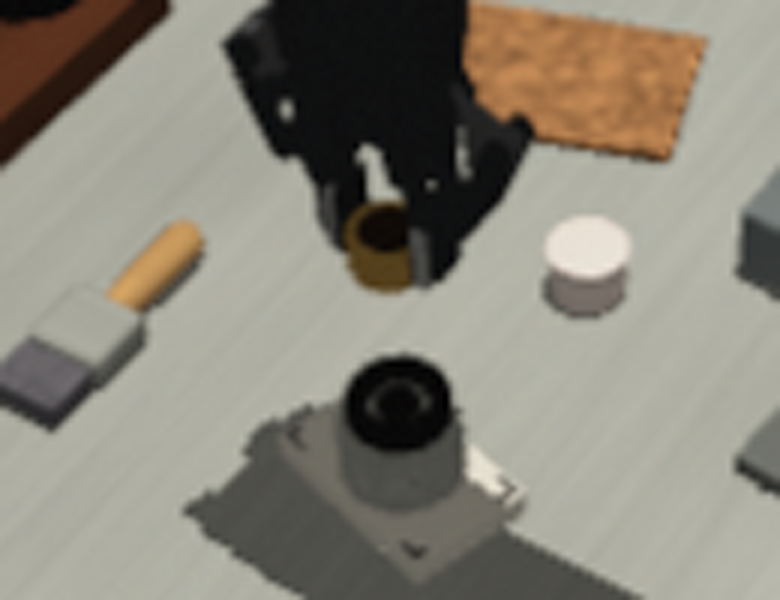

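Flat at (385,245) is held level and the ring stayed nested at (398,400). On to the window.

```bash
python3 - <<'E'
from meas import *
O=[180,0,90]; p=(.3982,-.2755)
manip.reach([*p,.14],O)
down(p,None,.0467)
print(manip.get_ee_pos())
manip.release(); manip.hold(.2); manip.move_linear([*p,.14],None,.12)
manip.reach([.40,.1,.25],O); print(manip.get_t())
c=cam('side'); P=proj(c,(*p,.05))[0].astype(int); Q=proj(c,(.525,.004,.05))[0].astype(int)
save(c,'a.png',(P[0]-32,P[1]-50,P[0]+33,P[1]+50),6);save(c,'b.png',(Q[0]-32,Q[1]-50,Q[0]+33,Q[1]+50),6)
cv2.imwrite('pics/p2.png',np.hstack([cv2.imread('pics/a.png'),cv2.imread('pics/b.png')]));print(P,Q)
for n in('top','side'):
    d=cam(n); np.save(f'pics/{n}1.npy',np.array(d,dtype=object),allow_pickle=True)
    px=blob(d,'brass',(*p,.06),15); print(n,len(px),*rect(d,px,.065 if n=='top' else .06))
E
```

```text
placed z 0.0462 nominal 0.0467 df 4.24
[ 0.39830109 -0.2756018   0.04681058]
13.0417
[310 153] [220 198]
top 55 [ 0.3957 -0.2713] (0.3960636901855469, -0.27220611572265624) (30.3, 26.6) -89.0
side 97 [ 0.3954 -0.2665] (0.39744924926757813, -0.2713223571777344) (51.3, 32.1) -62.8
```

View pics/p2.png

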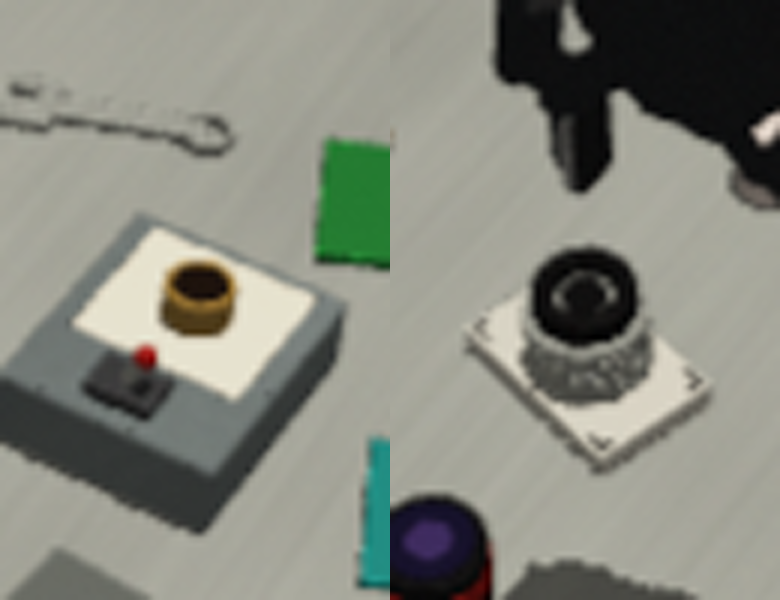

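```bash
python3 - <<'E'
from meas import *
fix=lambda c:(c[0].astype(np.uint8),)+tuple(v.astype(float) for v in c[1:])
t,s=[fix(tuple(np.load(f'pics/{n}1.npy',allow_pickle=True))) for n in('top','side')]
print('flat side',plane(s,np.array([(200,283)])/6+[278,103]-.4,.065))
w=plane(s,np.array([(150,228),(318,297),(238,400),(73,322)])/6+[278,103]-.4,.045);print('win side',w.mean(0))
print('ring side',plane(s,np.array([(583-390,296)])/6+[188,148]-.4,.063))
cs=np.array([(467-390,328),(598-390,460),(710-390,382)])/6+[188,148]-.4
b=plane(s,cs,.015);print('tile',(b[0]+b[2])/2,b.round(4))
g=cv2.cvtColor(t[0],cv2.COLOR_RGB2GRAY); P=proj(t,(.525,.004,.063))[0].astype(int)
save(t,'a.png',(P[0]-32,P[1]-32,P[0]+33,P[1]+33),6);W=proj(t,(.398,-.2755,.05))[0].astype(int);save(t,'b.png',(W[0]-32,W[1]-32,W[0]+33,W[1]+33),6);print(P,W)
cv2.imwrite('pics/p3.png',np.hstack([cv2.imread('pics/a.png'),cv2.imread('pics/b.png')]))
E
```

```text
flat side [[ 0.398626   -0.27518642  0.065     ]]
win side [ 0.40011602 -0.27623749  0.045     ]
ring side [[0.523004   0.01033467 0.063     ]]
tile [0.52698809 0.00562759 0.015     ] [[ 0.5829  0.0212  0.015 ]
 [ 0.4894  0.0527  0.015 ]
 [ 0.4711 -0.01    0.015 ]]
[241 160] [324 199]
```

View pics/p3.png

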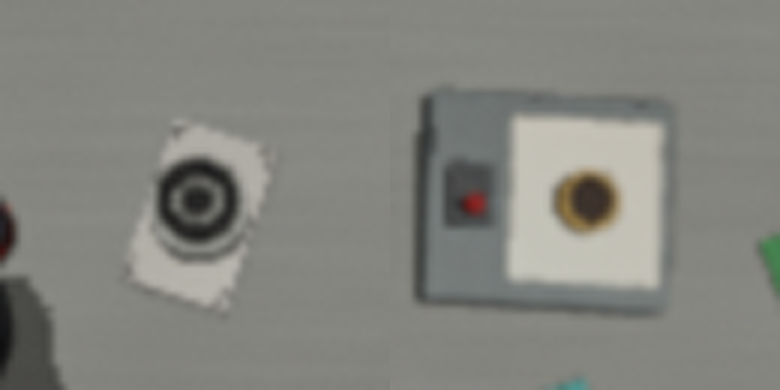

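```bash
python3 - <<'E'
from meas import *
fix=lambda c:(c[0].astype(np.uint8),)+tuple(v.astype(float) for v in c[1:])
t,s=[fix(tuple(np.load(f'pics/{n}1.npy',allow_pickle=True))) for n in('top','side')]
print(plane(t,np.array([(199,200)])/6+[209,128]-.4,.063),plane(s,np.array([(585-390,287)])/6+[188,148]-.4,.063))
# ring by dark mask
for n,c in(('top',t),('side',s)):
    g=cv2.cvtColor(c[0],cv2.COLOR_RGB2GRAY); P=proj(c,(.524,.006,.06))[0].astype(int)
    k=np.zeros_like(g);cv2.circle(k,tuple(int(v) for v in P),14,1,-1)
    ys,xs=np.nonzero((g<60)&(k>0));px=np.c_[xs,ys].astype(float)
    print(n,len(px),*rect(c,px,.063))
E
```

```text
[[0.52263057 0.00466496 0.063     ]] [[0.52520309 0.00555992 0.063     ]]
top 73 [0.5222 0.0063] (0.522439697265625, 0.005576966285705566) (41.1, 36.9) 1.3
side 209 [0.5219 0.0107] (0.5217769775390625, 0.011277843475341796) (52.3, 42.3) -56.3
```

```bash
python3 - <<'E'
from meas import *
O=[180,0,90]; x,y=.524,.005
manip.reach([x,y,.16],O); manip.move_linear([x,y,.0487],None,.12); manip.hold(.2); print(manip.get_ft_force())
manip.close_gripper(22); manip.hold(.2); print(manip.get_grip_width()*85,manip.get_finger_force(),manip.get_ft_force())
manip.move_linear([x,y,.075],None,.04); manip.move_linear([x,y,.14],None,.12); manip.hold(.2);print(manip.get_grip_width()*85,manip.get_ft_force(),manip.get_t())
c=cam('side'); P=proj(c,(x,y,.10))[0].astype(int); save(c,'p4.png',(P[0]-65,P[1]-50,P[0]+65,P[1]+50),6)
E
```

```text
[0.69107597 0.98144204 0.29639097]
45.89240822482631 23.51793122536037 [-0.41729268 -0.38537579  2.59540163]
45.90796997047582 [0.58113141 0.09307053 0.11454548] 17.5667
```

View pics/p4.png

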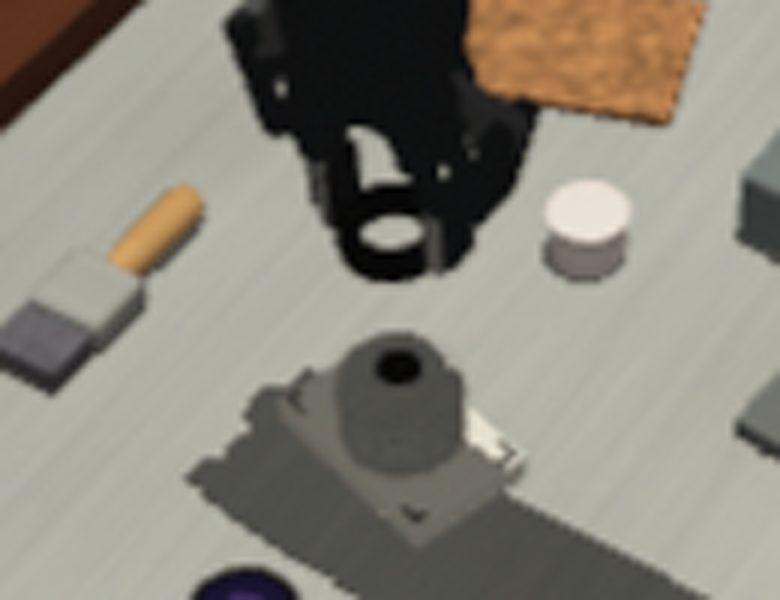

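```bash
python3 - <<'E'
from meas import *
O=[180,0,90]; x,y=.524,.005
c=cam('side'); P=proj(c,(x,y,.10))[0].astype(int)
print('in hand',plane(c,np.array([(392,232)])/6+P-[65,50]-.4,.1473))
p=(.6078,.2628)
manip.reach([*p,.11],O); 
c=cam('side'); P=proj(c,(*p,.05))[0].astype(int); save(c,'p5.png',(P[0]-60,P[1]-50,P[0]+60,P[1]+50),6); print(P,manip.get_t())
E
```

```text
in hand [[0.52201292 0.00712234 0.1473    ]]
[131 254] 18.775
```

View pics/p5.png

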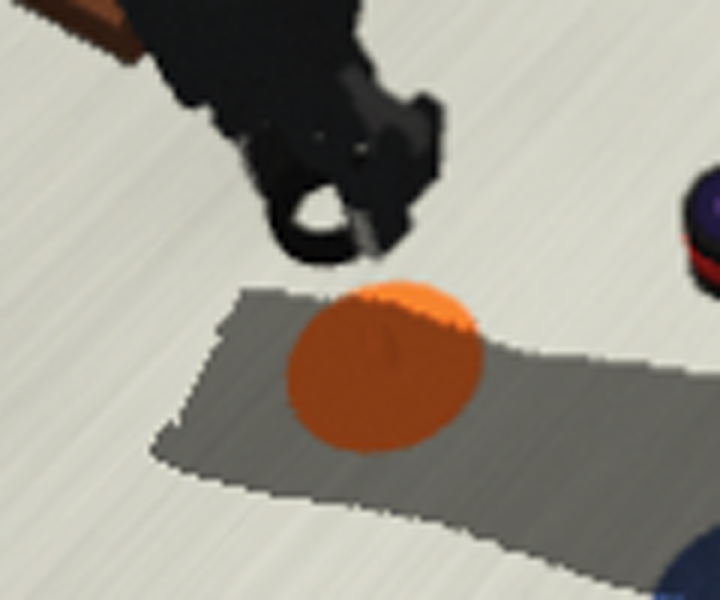

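Ring at (325,215) hangs level above the disc at (386,367), so I can go down.

```bash
python3 - <<'E'
from meas import *
O=[180,0,90]; p=(.6078,.2625)
manip.move_linear([*p,.045],None,.12)
down(p,None,.0057,start=.005); print(manip.get_ft_force())
manip.release(); manip.hold(.2); manip.move_linear([*p,.12],None,.12)
manip.reach([.40,.05,.25],O); print(manip.get_t())
for n in('side','top'):
    c=cam(n); P=proj(c,(*p,.013))[0].astype(int);Q=proj(c,(.524,.005,.03))[0].astype(int)
    for q,f in((P,'a.png'),(Q,'b.png')): save(c,f,(q[0]-32,q[1]-25,q[0]+33,q[1]+25),6)
    cv2.imwrite(f'pics/r{n}.png',np.hstack([cv2.imread('pics/a.png'),cv2.imread('pics/b.png')]));print(n,P,Q)
    np.save(f'pics/{n}2.npy',np.array(c,dtype=object),allow_pickle=True)
cv2.imwrite('pics/p6.png',np.vstack([cv2.imread('pics/rside.png'),cv2.imread('pics/rtop.png')]))
E
```

```text
placed z 0.0052 nominal 0.0057 df 6.27
[-1.70535492 -1.35364949  5.66794081]
25.8167
side [134 262] [221 203]
top [170 139] [242 162]
```

View pics/p6.png

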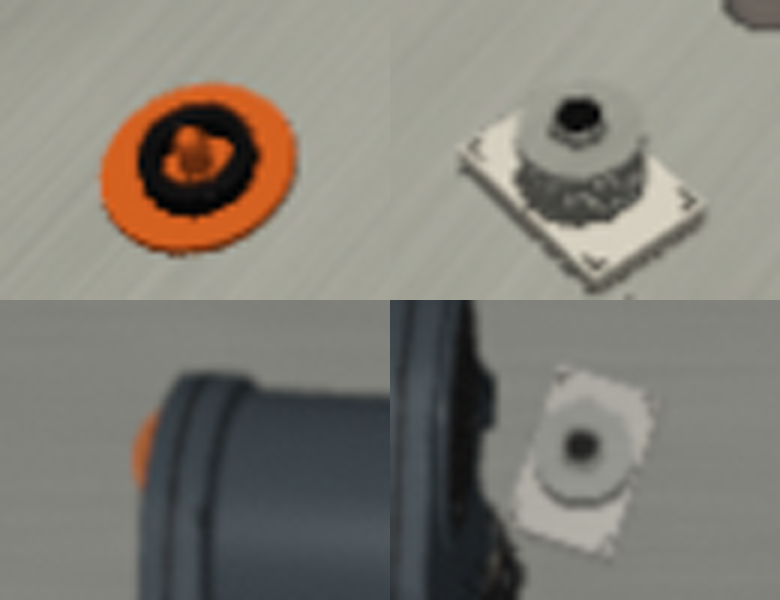

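Ring is seated flat round the post, ring (199,160) on disc (199,168). Tube bore is at (578,115) in the side half and (581,446) in the top half.

```bash
python3 - <<'E'
from meas import *
fix=lambda c:(c[0].astype(np.uint8),)+tuple(v.astype(float) for v in c[1:])
t,s=[fix(tuple(np.load(f'pics/{n}2.npy',allow_pickle=True))) for n in('top','side')]
a=plane(s,np.array([(578-390,115)])/6+[189,178]-.4,.057)[0];b=plane(t,np.array([(581-390,146)])/6+[210,137]-.4,.057)[0];print(a,b)
x,y=(a[:2]+b[:2])/2; assert abs(x-.524)<.005 and abs(y-.006)<.006
O=[180,0,90]
manip.reach([x,y,.13],O); manip.move_linear([x,y,.016],None,.12); manip.hold(.2); print(manip.get_ft_force())
manip.close_gripper(35); manip.hold(.2); print(manip.get_grip_width()*85,manip.get_finger_force(),manip.get_ft_force(),manip.get_ee_pos())
manip.move_linear([x,y,.04],None,.05); manip.move_linear([x,y,.12],None,.12); manip.hold(.2);print(manip.get_grip_width()*85,manip.get_ft_force())
p=(.4073,.2745)
manip.reach([*p,.08],O)
down(p,None,.006); print(manip.get_ft_force())
manip.release(); manip.hold(.2); manip.move_linear([*p,.12],None,.12)
manip.reach([.40,-.1,.25],O); print(manip.get_t())
for n in('side','top'):
    c=cam(n); P=proj(c,(*p,.02))[0].astype(int);Q=proj(c,(.524,.005,.015))[0].astype(int)
    for q,f in((P,'a.png'),(Q,'b.png')): save(c,f,(q[0]-32,q[1]-25,q[0]+33,q[1]+25),6)
    cv2.imwrite(f'pics/r{n}.png',np.hstack([cv2.imread('pics/a.png'),cv2.imread('pics/b.png')]));print(n,P,Q)
    np.save(f'pics/{n}3.npy',np.array(c,dtype=object),allow_pickle=True)
    try: px=blob(c,'white',(.524,.005,.015),22 if n=='top' else 30); print('tile',n,len(px),*rect(c,px,.015))
    except Exception as e: print(e)
cv2.imwrite('pics/p7.png',np.vstack([cv2.imread('pics/rside.png'),cv2.imread('pics/rtop.png')]))
E
```

```text
[0.52615415 0.00553762 0.057     ] [0.52390011 0.006073   0.057     ]
[-0.34503383  0.45586357  0.11335978]
56.763578651033356 38.159340620040894 [0.02909427 0.42108211 3.12762167] [0.52561006 0.00574052 0.01658856]
56.73002963165554 [-0.99456733 -1.68194152 -1.76284646]
placed z 0.006 nominal 0.006 df 5.0
[-1.40596461 -0.69253913  3.32052343]
37.3833
side [197 303] [221 207]
tile side 935 [ 0.5349 -0.01  ] (0.5296046142578125, -0.019161529541015625) (154.6, 116.3) 89.9
top [163 195] [242 163]
tile top 418 [0.5236 0.0066] (0.5244169311523438, 0.006931476593017578) (93.8, 59.4) -15.2
```

View pics/p7.png

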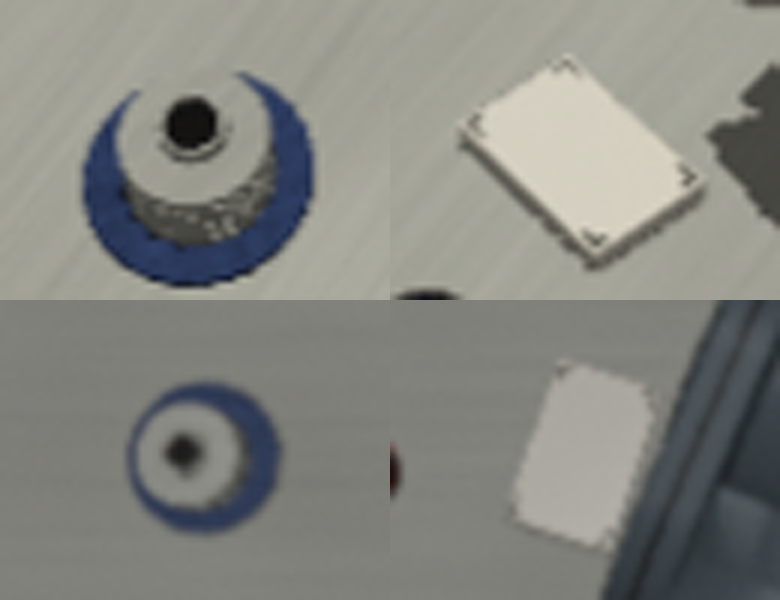

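Tube stands upright on the pad with its bore at (190,123) side and (183,453) top. Tile corners in the side half are (460,125), (568,55), (705,183), (593,260).

```bash
python3 - <<'E'
from meas import *
fix=lambda c:(c[0].astype(np.uint8),)+tuple(v.astype(float) for v in c[1:])
t,s=[fix(tuple(np.load(f'pics/{n}3.npy',allow_pickle=True))) for n in('top','side')]
print('tube',plane(s,np.array([(190,123)])/6+[165,278]-.4,.047),plane(t,np.array([(183,153)])/6+[131,170]-.4,.047))
cs=np.array([(460,125),(568,55),(705,183),(593,260)],float);cs[:,0]-=390
w=plane(s,cs/6+[189,182]-.4,.015)[:,:2]; print('tile side',w.mean(0),w.round(4))
yw=lambda v:np.degrees(np.arctan2(v[1],v[0])); print(yw(w[0]-w[3]),yw(w[1]-w[2]),yw(w[0]-w[1])-90,yw(w[3]-w[2])-90)
a=cs/6+[189,182]
ct=np.array([(562,362),(656,394),(612,550),(512,515)],float)-[390,300];v=plane(t,ct/6+[210,138]-.4,.015)[:,:2]
print('tile top',v.mean(0),v.round(4),yw(v[0]-v[3]),yw(v[1]-v[2]))
for P,o in(((.525,.006,-.003),164),((.525,.006,-.003),-16),((.604,-.259,.003),-162),((.604,-.259,.003),18)): print(o,np.round(manip.solve_ik(P,[180,0,o]),1))
print(manip.get_joints())
E
```

```text
tube [[0.40749567 0.27439619 0.047     ]] [[0.40417859 0.27397148 0.047     ]]
tile side [0.52622531 0.00735793] [[ 0.5829  0.022 ]
 [ 0.565  -0.039 ]
 [ 0.4692 -0.0078]
 [ 0.4878  0.0543]]
-18.752344596975 -18.030625436367913 -16.32296673408412 -16.681861365959634
tile top [0.52423436 0.0052564 ] [[ 0.5792  0.0204]
 [ 0.5612 -0.0349]
 [ 0.4686 -0.0114]
 [ 0.488   0.0469]] -16.153465710709007 -14.230915109064112
164 [ -6.7   7.5 -16.3  66.2   0.    9.3]
-16 [  -6.7    7.5  -16.3   66.2    0.  -170.7]
-162 [-29.1  25.9   7.   71.2   0.  -47.1]
18 [-29.1  25.9   7.   71.2   0.  132.9]
[-2.32673593e+01 -1.36038794e+01 -7.40669346e+00  9.62668950e+01
  1.55342774e-02  6.66366174e+01]
```

```bash
python3 - <<'E'
from meas import *
x,y=.525,.006; O=[180,0,163.5]
manip.reach([x,y,.10],O); manip.move_linear([x,y,-.002],None,.1); manip.hold(.2); print(manip.get_ft_force())
manip.close_gripper(50); manip.hold(.2); print(manip.get_grip_width()*85,manip.get_finger_force(),manip.get_ft_force(),manip.get_ee_pos())
manip.move_linear([x,y,.10],None,.08); manip.hold(.2);print(manip.get_grip_width()*85,manip.get_ft_force())
p=(.604,-.2592); O=[180,0,-161.8]
manip.reach([*p,.08],O)
down(p,None,.004); print(manip.get_ft_force(),manip.get_t())
manip.release(); manip.hold(.2); manip.move_linear([*p,.12],None,.12)
manip.reach([.40,.05,.25],[180,0,90]); print(manip.get_t())
for n in('side','top'):
    c=cam(n); save(c,f'end{n}.png')
    if n=='side':
        P=proj(c,(*p,.02))[0].astype(int); save(c,'a.png',(P[0]-32,P[1]-25,P[0]+33,P[1]+25),6); print(P)
        s=save(c,'b.png',(60,90,385,365),1.2)
a=cv2.imread('pics/a.png');b=cv2.imread('pics/b.png'); H=max(len(a),len(b))
pad=lambda i:cv2.copyMakeBorder(i,0,H-len(i),0,0,cv2.BORDER_CONSTANT)
cv2.imwrite('pics/p8.png',np.hstack([pad(a),pad(b)]))
E
```

```text
[-0.35653023 -0.18147735  0.28448861]
62.193084417258916 57.43078529834747 [-0.31356455  1.18545358  4.56768134] [ 0.52567988  0.00600331 -0.00124847]
62.28473341562487 [ 0.03955235 -0.45000818 -1.67586564]
placed z 0.004 nominal 0.004 df 5.72
[-2.46992419  1.64194654  3.86497618] 45.925
49.625
[248 139]
```

View pics/p8.png

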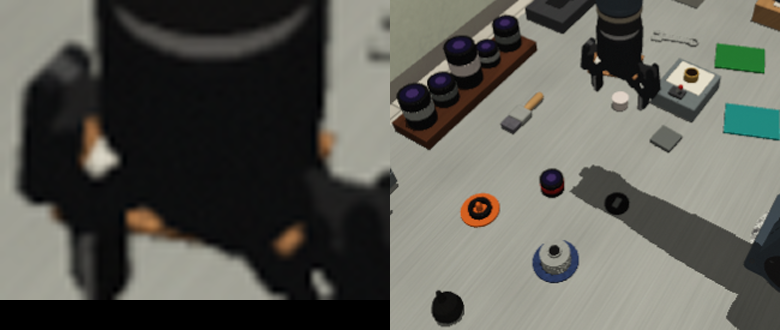

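The other pieces are in place, but the arm hides the cork, so I'll move it aside and look again.

```bash
python3 - <<'E'
from meas import *
manip.reach([.30,.12,.25],[180,0,90])
p=(.604,-.2592)
for n in('side','top'):
    c=cam(n); P=proj(c,(*p,.02))[0].astype(int); save(c,f'{n}.png',(P[0]-32,P[1]-32,P[0]+33,P[1]+32),6)
    try:
        px=blob(c,'white',(*p,.021),26 if n=='top' else 30); print(n,len(px),*rect(c,px,.021))
    except Exception as e: print(e)
    m=blob(c,'cork',(*p,.006),36 if n=='top' else 48); print('cork',*rect(c,m,.006))
cv2.imwrite('pics/p9.png',np.hstack([cv2.imread('pics/side.png'),cv2.imread('pics/top.png')])); print(manip.get_t())
E
```

```text
side 970 [ 0.6398 -0.289 ] (0.6545779418945312, -0.28920889282226564) (193.6, 123.5) -58.9
cork [ 0.622  -0.2257] (0.6171066284179687, -0.25470404052734374) (104.6, 96.4) 18.1
top 394 [ 0.6026 -0.2577] (0.602841064453125, -0.25758206176757814) (93.2, 57.8) 16.2
cork [ 0.5969 -0.2597] (0.6033865356445313, -0.259489013671875) (128.2, 92.6) 18.6
50.3833
```

View pics/p9.png

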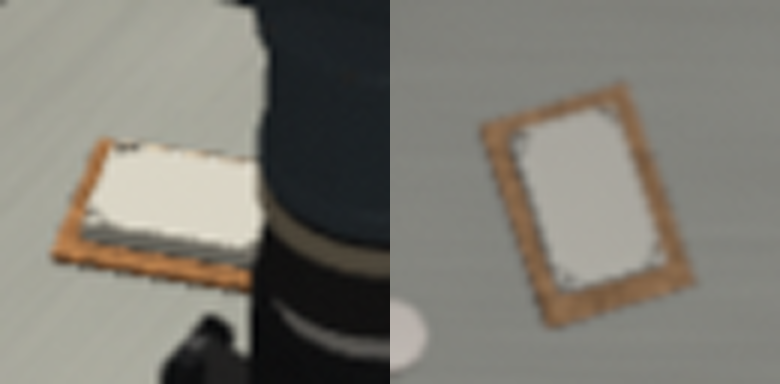

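Tile (595,200) lies flat and centred on the cork (588,203), about 1–2 mm and 2° off at most. Handing in.

```bash
python3 -c "
from plant import manip
manip.hold(.3); print(manip.job_done())"
```

```text
the job is handed in; nothing more can be done
None
```

I took the stack apart in order, set all four pieces upright on their places with nothing dropped and everything let go, and handed the job in at about 51 s; the verdict itself was not shown.

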